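# Unload the ratchet bar clamp

### The arm

A 7-joint arm with a two-finger parallel gripper is mounted at the origin on a cart in front of the work surface, level with it; the furniture and walls round the work are solid. World frame = base frame: x ahead of the robot, y to its left, z up, the work surface at z = 0. Lengths are in m, angles in rad, forces in N, time in s.
With the tool pointing down it reaches from about 0.425 to 0.875 m from the base axis. Payload 4.7 kg.
Tool frame: the origin (TCP) lies midway between the tips of the shut fingers; the grasp point (between the pads) lies 19 mm behind it; z points along the fingers, y is the line along which they close (so a half turn about z gives the same grasp; the last joint's range is limited). The gripper opens to 87 mm and grips with 3 to 60 N. Pads are 19 mm wide; open, the fingers measure 117 mm over their backs; the gripper's body (75 mm by 190 mm) begins 51 mm behind the grasp point.
Start: joints at [-1.174, 0.321, -0.07, 1.45, 0.023, 1.371, -0.057], TCP at [0.243, 0.603, 0.223] pointing down, gripper open.
Joint ranges: [-2.86, 2.86], [-0.3, 2.09], [-1.38, 1.24], [0.06, 2.45], [-1.56, 4.7], [0.09, 2.05], [-2.69, 2.69]. Speed limits (rad/s): [2.57, 2.57, 3.14, 3.14, 3.14, 3.14, 3.14].

### API

Orientations are given as a rotation vector (axis times angle).
In Python, from bench import ctrl, imaging, order, readout gives the robot as it stands (ctrl), with the cameras (imaging), the job (order) and the readings (readout).
- The arm moves only by the tool inch_along, called after "Emit:" as name(argument=value, ...) on one line, values as JSON. Schema: {"type":"object","properties":{"motion":{"type":"object","properties":{"deltas":{"type":"array","items":{"type":"array","items":{"type":"number"},"minItems":5,"maxItems":5},"minItems":1,"maxItems":20}},"additionalProperties":false,"required":["deltas"]},"grip_n":{"type":"number"},"only":{"type":"string"},"quiet":{"type":"boolean"},"lines":{"type":"string"}},"required":["motion"],"additionalProperties":false}. motion is an object whose key "deltas" holds a list of rows, 1 to 20 of them, each of 5 numbers: dx, dy, dz in parts of the range, where 1.0 means 0.5 m, then a turn about the tool's z in normalised numbers (1 is 90 degrees), then the opening from 0.0 (shut) to 1.0 (fully open); each row is the pose to reach, as a shift and turn from the pose commanded when the call began, along the tool's axes at that moment; what a row does not reach only later rows make up. A row lasts 1/10 s, in which the tool goes at most 0.05 m and 0.15 rad, less where a joint would pass 70% of its speed; a pose out of reach is approached as far as the arm can. The fingers move at their own pace and stop on an object; grip_n is the grip in N (left out, the last holds). Time passes only in rows, so rows that do not move let the fingers close. The tool returns the time, the measured TCP pose, the force, the opening and the grip force at its end. only (a regular expression) keeps the lines of the reply that match it, lines (a string "A,B") keeps lines A to B, and quiet returns only ok. Input that does not fit is refused with a message, and nothing moves.
- readout.get_state(): the state, without advancing time (a new reading comes with each control period).
- imaging.get_image(name): name is "scene" or "top" or "wrist"; returns the picture (480x640x3 uint8, red, green, blue); there is no depth.
- imaging.camera_model(name): a dict with "vertical_fov" (degrees; the focal length in pixels is half the picture's height over the tangent of half this angle, whatever the lens; pixels are square), "cx", "cy" (the principal point, pixels), "rvec" (rotation vector, rad) and "tvec" (3), from world to camera coordinates, as OpenCV has them; the wrist camera has in their place "hand_eye" (4x4, takes a point from camera to tool coordinates, whose origin is the TCP and whose axes are the flange's). Camera axes: x right, y down, z forward; pixel columns grow to the right and rows downward; lengths in m; the calibration is good to about 2 mm. A picture is of the moment at which its call begins: read the wrist's pose just before it. camera_model takes no time and is no camera call.
- order.close_job(): hands the job in; it is judged then, once.
The state is a dict: "time": time; "joint_positions": joint angles; "qd": joint speeds; "joint_torque": joint torques, N m; "position": TCP position; "tool_rot": TCP orientation; "ft_force": force on the tool from outside, world axes, zero at the start; "torque": the same for the moment, N m; "grip_width": opening from 0.0 (shut) to 1.0 (fully open); "grip_force": force on a finger pad.
Only numpy, scipy, OpenCV 4.12 (cv2) and the standard library are available. Lean on these libraries where they do the work, as an engineer would, in place of code of your own. Each camera call takes 0.05 s, during which the arm holds its last target. There are 200 camera calls.

### The job

Unload the ratchet bar clamp: first fold its hinged cover right back, then lift the ratchet pawl until it stays up and slide the clamp bar all the way back towards the pawl. Take out every aluminium packing bar (two to four are clamped) and lay each one flat on the floor of the parts tray. Finally drop the pawl back onto its rack, leaving the clamp bar slid back, and fold the cover fully shut.

Things in the scene. Friction and masses are not known exactly. Their poses are not given: they have to be found in the camera images.
- clamp_base: Fixed dark steel base plate, 198 x 156 x 12 mm. Origin on the work surface at mid width; x points from the pawl end to the cover-hinge end (plate from x -122 to +76 mm), y along the row of packing bars, z up; top at z 12 mm. A fixed back jaw (x 29 to 44 mm, 142 mm long, top at z 40 mm) stands behind the work. Yaw within 0.12 rad of the robot's axes.
- cover (a joint): Aluminium cover plate, 108 x 134 x 3 mm, on a stiff hinge (0.3 N m of friction: it stays where it is left). 0 = shut, level over the work 75 mm above the surface; grows as its free edge (at the pawl end) rises; 1.57 = upright; 1.65 = fully folded back at its stop. Starts between 0 and 0.3.
- cover_handle (a point): Middle of the cover's handle: a round 10 mm steel rod along the clamp's y, 50 mm free between its two struts, 27 mm clear of the cover's free edge, in the cover's plane; 148 mm from the hinge line, 36 mm to the clamp's +y side. It can turn between finger pads as the cover swings. Axes are the cover's (x points from handle to hinge).
- cover_hinge (a point): Middle of the cover's hinge line, fixed to the clamp at x +66, y 0, z 75 mm; the hinge runs along the clamp's y axis. Behind it the injection press's head overhangs (from x 0.74 m on, 0.55 m and more above the surface, y -0.12 to 0.18): keep the wrist clear of it by leaning the tool towards the robot.
- pawl (a joint): Ratchet pawl at the front end of the clamp. 0 = down, its tip between the rack teeth on the clamp bar's stem, so that the clamp bar cannot go back; clears the teeth above about 0.2; 1.0 = fully up at its stop. The hinge is stiff (0.07 N m): it stays where it is left.
- pawl_bail (a point): Middle of the pawl's lifting bail: a round 9 mm steel rod along the clamp's y, 43 mm free between its legs. Pawl down: it is 43 mm from the pawl hinge towards the clamp's +x and 38 mm above the hinge (66 mm above the surface); lifted, it moves up and towards -x on an arc of 57 mm radius. It can turn between finger pads.
- pawl_hinge (a point): The pawl's hinge, fixed to the clamp at x -112, y -36, z 28 mm; it runs along the clamp's y axis. The shredder hopper in front of the robot is solid (x 0.27 to 0.40, y -0.06 to 0.09, up to z 0.43).
- clamp_bar (a joint): Slide of the steel clamp bar (14 mm thick, 142 mm long, top 40 mm above the surface; its lip reaches 10 mm over the ends of the packing bars so that they cannot be lifted out). 0 = clamped; grows in m as it slides along the clamp's -x; 0.030 = fully back. 3 N of friction; stays where left. Goes back only while the pawl is up.
- bar_knob (a point): On the axis of the upright round black knob on top of the clamp bar, 60 mm above the work surface; the knob is 18 mm in diameter and free from 41 to 67 mm above the surface. It moves with the clamp bar.
- bar_1: Aluminium packing bar, a plain rectangular bar 52 x 12 x 19 mm (its x, y and z), 50 g; origin in the middle of its underside. Clamped at the start on the clamp's base plate (its long axis along the clamp's x, 40 mm from one to the next place). May be absent.
- bar_2: Aluminium packing bar, a plain rectangular bar 52 x 12 x 19 mm (its x, y and z), 50 g; origin in the middle of its underside. Clamped at the start on the clamp's base plate (its long axis along the clamp's x, 40 mm from one to the next place). May be absent.
- bar_3: Aluminium packing bar, a plain rectangular bar 52 x 12 x 19 mm (its x, y and z), 50 g; origin in the middle of its underside. Clamped at the start on the clamp's base plate (its long axis along the clamp's x, 40 mm from one to the next place). May be absent.
- bar_4: Aluminium packing bar, a plain rectangular bar 52 x 12 x 19 mm (its x, y and z), 50 g; origin in the middle of its underside. Clamped at the start on the clamp's base plate (its long axis along the clamp's x, 40 mm from one to the next place). May be absent.
- tray: Loose shallow grey parts tray, outside 170 x 120 mm (its x and y) and 28 mm high, walls and floor 3 mm, 0.8 kg, open at the top. Origin in the middle of its underside. Stands beside the clamp, on the left or on the right.

How it is judged:
By the outcome, as a careful person would: the job done as asked, in the order asked, and still so for the second after the job is handed in, with the robot touching nothing.
Of bar_1, bar_2, bar_3, bar_4 only 2 to 4 are there at a start; the rules pass over those that are not, and their reading is None.
At some moment in a run one of tray may be knocked a few centimetres aside while the robot is not near it.
Once in a run the grip may slacken for a moment while it holds something.
It also fails if it takes over 210 s, if anything falls off the work surface, if the arm or the gripper's body presses on something with over 40 N, if the wrist force passes 120 N, or if a joint passes its speed limit or range.

## Working session

There is one attempt and no reset: what is moved stays moved. The work goes in short steps, Python scripts to look and compute and a tool call to move; the robot and the scene stay as the last step left them, time stands still between calls to the robot, and variables do not carry over. Pictures are saved under pics/ and viewed, at most 14 in all, crops included, and the job is handed in when it is done.

```bash
ls; mkdir -p pics
```

Run:
```python
from bench import ctrl, imaging, order, readout
import cv2
s=readout.get_state(); print({k:s[k] for k in('time','position','tool_rot','grip_width','ft_force')})
for n in('scene','top'):
    cv2.imwrite(f'pics/{n}0.png',imaging.get_image(n)[:,:,::-1]); print(n,imaging.camera_model(n))
print(imaging.camera_model('wrist'))
```

```text
bench.py
pics
{'time': 0.0, 'position': array([0.24262804, 0.60240997, 0.22146208]), 'tool_rot': array([-5.97561347e-01, -3.08393172e+00,  2.97556120e-03]), 'grip_width': 0.9969655547499302, 'ft_force': array([ 0.32318543, -0.29597949, -0.57252477])}
scene {'vertical_fov': 54.483409774556065, 'cx': 312.77980350786385, 'cy': 245.54179676292867, 'rvec': array([ 0.43962332,  2.75570815, -1.1062207 ]), 'tvec': array([ 0.56963576, -0.04776696,  1.02628658])}
top {'vertical_fov': 55.12417994480323, 'cx': 320.04424702372876, 'cy': 238.04312739351494, 'rvec': array([ 2.12842108, -2.11183763,  0.1926066 ]), 'tvec': array([-0.02472788,  0.58471348,  0.8313721 ])}
{'vertical_fov': 71.21113509410985, 'cx': 326.3932795313049, 'cy': 234.8082678146924, 'hand_eye': array([[ 3.22085515e-04, -9.67924230e-01, -2.51242077e-01,
         6.85457511e-02],
       [ 9.99999731e-01,  4.77144018e-04, -5.56251679e-04,
         3.13004801e-04],
       [ 6.58288132e-04, -2.51241830e-01,  9.67924124e-01,
        -1.62523173e-01],
       [ 0.00000000e+00,  0.00000000e+00,  0.00000000e+00,
         1.00000000e+00]])}
```

View pics/scene0.png

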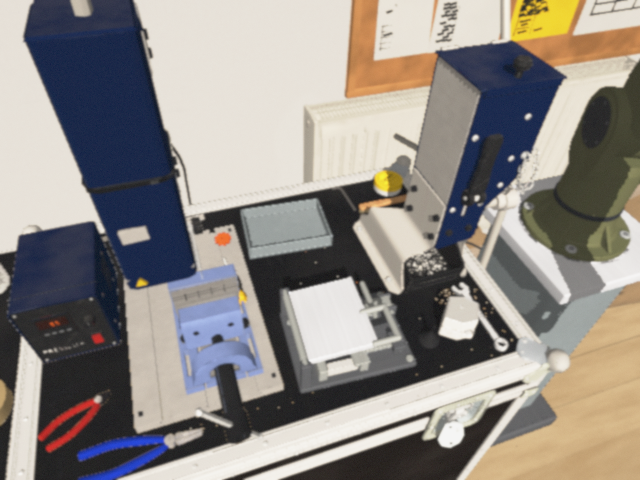

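View pics/top0.png

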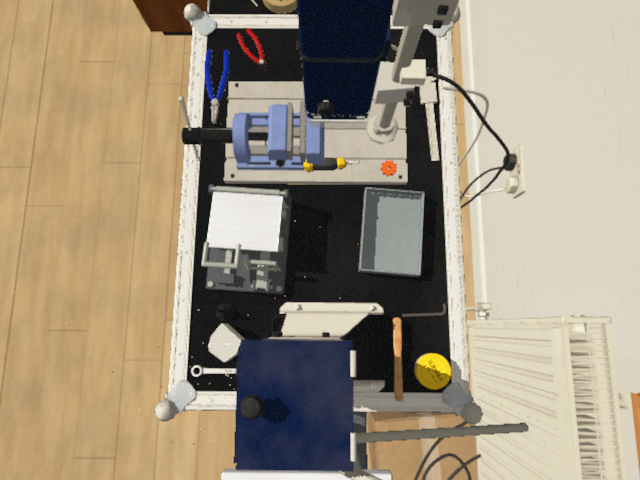

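The top view shows the clamp at (248,240) with the pawl end at the bottom, and the tray at (392,232), to the clamp's right. +x is up and +y is left. Next I'll zoom in.

Create h.py:
```python
from bench import ctrl, imaging, order, readout
import numpy as np, cv2
from scipy.spatial.transform import Rotation as R
def cam(n,s=None):
    m=imaging.camera_model(n); f=240/np.tan(np.radians(m['vertical_fov']/2))
    K=np.array([[f,0,m['cx']],[0,f,m['cy']],[0,0,1]])
    if n!='wrist':
        Rw=R.from_rotvec(m['rvec']).as_matrix(); return K,Rw,np.array(m['tvec'])
    s=s or readout.get_state(); T=np.eye(4); T[:3,:3]=R.from_rotvec(s['tool_rot']).as_matrix(); T[:3,3]=s['position']
    W=np.linalg.inv(T@m['hand_eye']); return K,W[:3,:3],W[:3,3]
def proj(c,P):
    K,Rw,t=c; q=(np.atleast_2d(P)@Rw.T+t)@K.T; return q[:,:2]/q[:,2:]
def ray(c,uv):
    K,Rw,t=c; d=Rw.T@np.linalg.solve(K,[*uv,1]); return -Rw.T@t,d/np.linalg.norm(d)
def onz(c,uv,z):
    o,d=ray(c,uv); return o+d*(z-o[2])/d[2]
def tri(c1,u1,c2,u2):
    o,d=ray(c1,u1);p,e=ray(c2,u2); A=np.stack([d,-e],1); k=np.linalg.lstsq(A,p-o,rcond=None)[0]
    a,b=o+k[0]*d,p+k[1]*e; return (a+b)/2,np.linalg.norm(a-b)
def shot(n,name,box=None,z=1):
    s=readout.get_state(); im=imaging.get_image(n)[:,:,::-1]; cv2.imwrite(f'pics/{name}_raw.png',im)
    if box: x0,y0,x1,y1=box; im=im[y0:y1,x0:x1]
    cv2.imwrite(f'pics/{name}.png',cv2.resize(im,None,fx=z,fy=z,interpolation=cv2.INTER_CUBIC)); return cam(n,s),s
def togo(target,s=None):  # world shift -> tool axes
    s=s or readout.get_state(); return R.from_rotvec(s['tool_rot']).as_matrix().T@(np.array(target)-s['position'])
```

Run:
```python
from h import *
a=cv2.imread('pics/top0.png')[175:305,195:300]; b=cv2.imread('pics/scene0.png')[265:395,270:420]
z=lambda i:cv2.resize(i,None,fx=3.1,fy=3.1*1.4,interpolation=cv2.INTER_CUBIC)
cv2.imwrite('pics/z0.png',np.hstack([z(a),z(b)]))
c=cam('top')
print('tray corners',[onz(c,p,.028).round(3) for p in((366,188),(424,190),(421,276),(360,271))])
print('base corners z12',[onz(c,p,.012).round(3) for p in((206,288),(282,294))])
print('cover far corners',[onz(c,p,.075).round(3) for p in((210,190),(284,193))])
```

```text
tray corners [array([ 0.694, -0.112,  0.028]), array([ 0.691, -0.23 ,  0.028]), array([ 0.516, -0.218,  0.028]), array([ 0.525, -0.099,  0.028])]
base corners z12 [array([0.49 , 0.206, 0.012]), array([0.48 , 0.054, 0.012])]
cover far corners [array([0.674, 0.192, 0.075]), array([0.669, 0.05 , 0.075])]
```

View pics/z0.png

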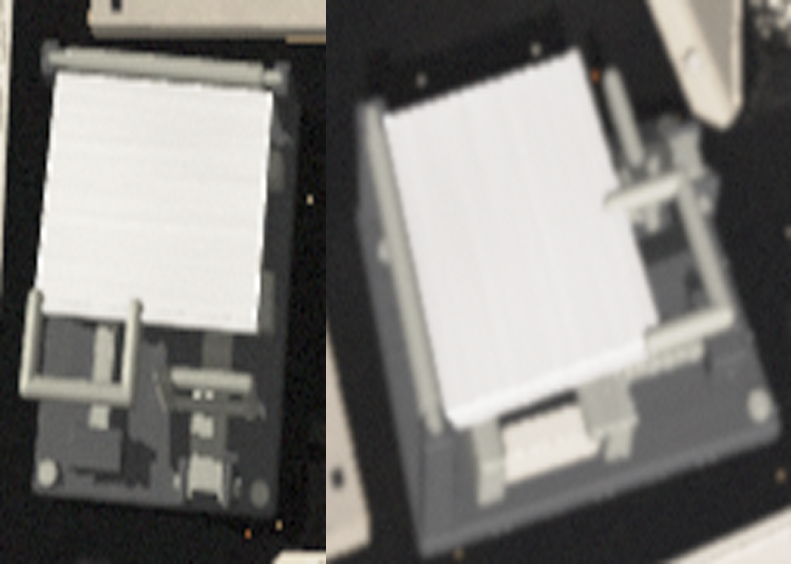

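The zoom shows the handle rod centre at about (220.5,264.4) in the top view and (393.1,323.3) in the scene view. The bail is at about (263.4,262.3) and (366,292), and the hinge rod runs across rows 189–193. I'll triangulate these.

Run:
```python
from h import *
t,s=cam('top'),cam('scene')
L=lambda x,y:(195+x/3.1,175+y/4.34); S=lambda x,y:(270+(x-325.5)/3.1,265+y/4.34)
H,e=tri(t,L(79,388),s,S(707,253)); print('handle',H.round(4),e)
B,e=tri(t,L(212,379),s,S(623,117)); print('bail',B.round(4),e)
h1,h2=onz(t,L(48,60),.075),onz(t,L(285,80),.075); print('hinge',h1.round(4),h2.round(4),'yaw',np.arctan2(-(h1-h2)[0],(h1-h2)[1]))
for p in((36,492),(275,514)): print('basecorner',onz(t,L(*p),.012).round(4))
print('bolts',onz(t,L(46,473),.014).round(4),onz(t,L(260,494),.014).round(4))
a,b=onz(t,L(36,492),.012),onz(t,L(275,514),.012); d=a-b; print('yaw2',np.arctan2(-d[0],d[1]),np.linalg.norm(d))
```

```text
handle [0.527  0.1646 0.0823] 0.00440134518323263
bail [0.5354 0.0857 0.0686] 0.0007365093477487251
hinge [0.676  0.1914 0.075 ] [0.6678 0.044  0.075 ] yaw -0.05563460408679551
basecorner [0.4898 0.2044 0.012 ]
basecorner [0.481  0.0511 0.012 ]
bolts [0.4983 0.1979 0.014 ] [0.4898 0.0607 0.014 ]
yaw2 -0.05727059621365235 0.15352040956075796
```

Add to h.py:
```python
O=np.array([.6065,.121,0]); PSI=-.0565
C=R.from_euler('z',PSI).as_matrix()
w=lambda x,y,z:O+C@np.array([x,y,z])   # clamp -> world
def rel(p): return C.T@(np.array(p)-O)
def go(target,yaw=None):
    s=readout.get_state(); M=R.from_rotvec(s['tool_rot']).as_matrix(); cur=np.arctan2(M[1,1],M[0,1])
    t=0 if yaw is None else -((yaw-cur+np.pi/2)%np.pi-np.pi/2)
    print('shift',(M.T@(np.array(target)-s['position'])).round(4),'turn',round(t,3),'yaw now',cur.round(3),'pos',s['position'].round(4),'grip',round(s['grip_width'],3),'q7',round(s['joint_positions'][6],2),'t',s['time'])
```

```bash
python3 -c "
from h import *
print(w(-81,36,78) if 0 else w(-.0815,.036,.082))
go([*w(-.0815,.036,0)[:2],.2],PSI)"
```

```text
[0.52716297 0.16154486 0.082     ]
shift [-0.4286 -0.3027  0.0221] turn 1.245 yaw now 1.188 pos [0.2426 0.6025 0.2216] grip 1.005 q7 -0.06 t 0.1
```

The manual's scale: shifts go in shares of 0.5 m and turns go in shares of 90 degrees. Converting my numbers, -0.4286 m / 0.5 = -0.8572, -0.38 m / 0.5 = -0.76, 1.245 rad / 1.5708 = 0.7926.

Emit:
inch_along(motion={"deltas": [[-0.2,-0.14,-0.06,0.191,1],[-0.4,-0.28,-0.1,0.382,1],[-0.6,-0.42,-0.1,0.573,1],[-0.76,-0.54,-0.1,0.7926,1],[-0.8572,-0.6054,-0.06,0.7926,0.5],[-0.8572,-0.6054,-0.06,0.7926,0.22],[-0.8572,-0.6054,-0.06,0.7926,0.22],[-0.8572,-0.6054,-0.06,0.7926,0.22],[-0.8572,-0.6054,-0.06,0.7926,0.22],[-0.8572,-0.6054,-0.06,0.7926,0.22],[-0.8572,-0.6054,-0.06,0.7926,0.22],[-0.8572,-0.6054,-0.06,0.7926,0.22],[-0.8572,-0.6054,-0.06,0.7926,0.22],[-0.8572,-0.6054,-0.06,0.7926,0.22],[-0.8572,-0.6054,-0.06,0.7926,0.22],[-0.8572,-0.6054,-0.06,0.7926,0.22]]})

```text
time: 1.7
position: [0.5268, 0.1634, 0.2525]
tool_rot: [-2.281, -2.16, -0.0]
ft_force: [0.4, 0.7, -1.0]
grip_width: 0.221
grip_force: 0.0
```

Run:
```python
from h import *
go([*w(-.0815,.036,0)[:2],.2],PSI)
c,s=shot('wrist','w1'); print('handle proj',proj(c,[w(-.082,.036,.079),w(-.069,-.036,.066)]).round(0))
```

```text
shift [-0.0019  0.0005  0.0525] turn 0.002 yaw now -0.055 pos [0.5268 0.1634 0.2525] grip 0.221 q7 -0.37 t 1.7
handle proj [[327. 219.]
 [338. 280.]]
```

View pics/w1.png

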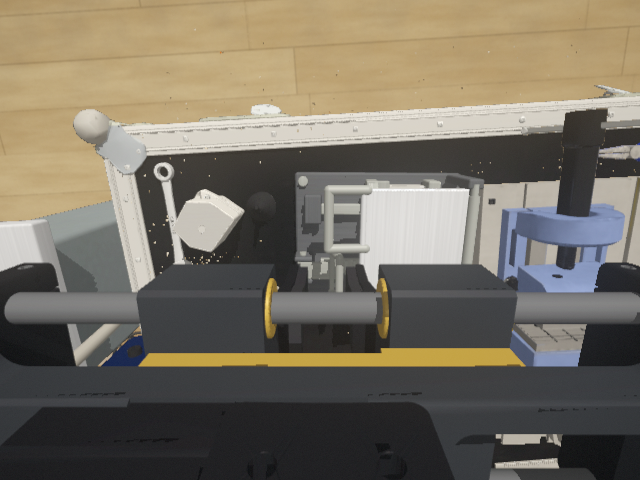

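The wrist view shows the handle rod at column 329, rows 190–250, which matches my prediction of (327,219). I'll descend and grip it.

Scaled: 0.192 m / 0.5 = 0.384, -0.0019 m / 0.5 = -0.0038.

Emit:
inch_along(motion={"deltas": [[-0.0038,0.001,0.08,0,0.22],[-0.0038,0.001,0.16,0,0.22],[-0.0038,0.001,0.24,0,0.22],[-0.0038,0.001,0.3,0,0.22],[-0.0038,0.001,0.35,0,0.22],[-0.0038,0.001,0.38,0,0.22],[-0.0038,0.001,0.384,0,0.22],[-0.0038,0.001,0.384,0,0],[-0.0038,0.001,0.384,0,0],[-0.0038,0.001,0.384,0,0],[-0.0038,0.001,0.384,0,0],[-0.0038,0.001,0.384,0,0]]}, grip_n=30)

```text
time: 2.95
position: [0.5286, 0.1606, 0.0615]
tool_rot: [2.283, 2.157, 0.004]
ft_force: [0.0, 0.5, 0.7]
grip_width: 0.098
grip_force: 29.4
```

Scaled: -0.1399 m / 0.5 = -0.2798, -0.1385 m / 0.5 = -0.277.

Emit:
inch_along(motion={"deltas": [[0,0.003,-0.0324,0,0],[0,0.009,-0.0614,0,0],[0,0.0178,-0.0896,0,0],[0,0.0292,-0.117,0,0],[0,0.0434,-0.1428,0,0],[0,0.0602,-0.1674,0,0],[0,0.0792,-0.19,0,0],[0,0.1004,-0.2106,0,0],[0,0.1236,-0.229,0,0],[0,0.1486,-0.245,0,0],[0,0.1748,-0.2584,0,0],[0,0.2024,-0.269,0,0],[0,0.231,-0.277,0,0],[0,0.2454,-0.2798,0,0],[0,0.2454,-0.2798,0,0]]}, grip_n=30)

```text
time: 4.45
position: [0.6493, 0.1529, 0.1965]
tool_rot: [-2.283, -2.156, 0.007]
ft_force: [3.2, 1.2, -20.6]
grip_width: 0.095
grip_force: 31.1
```

```bash
python3 -c "
from h import *
s=readout.get_state();p=rel(s['position']);print(p, np.arctan2(p[2]+.019-.075,.066-p[0]))"
```

```text
[0.04089157 0.0342307  0.19654061] 1.39400549876085
```

Scaled: -0.1 m / 0.5 = -0.2, -0.079 m / 0.5 = -0.158.

Emit:
inch_along(motion={"deltas": [[0,0,0.004,0,0.3],[0,0,0,0,0.3],[0,0,0,0,0.3],[0,0,-0.08,0,0.3],[0,0,-0.12,0,0.3],[-0.06,-0.08,-0.12,0,0],[-0.12,-0.16,-0.12,0,0],[-0.158,-0.2,-0.08,0,0],[-0.158,-0.2,0,0,0],[-0.158,-0.2,0.06,0,0],[-0.158,-0.2,0.092,0,0],[-0.158,-0.14,0.092,0,0],[-0.158,-0.08,0.092,0,0]]})

```text
time: 5.75
position: [0.6068, 0.0769, 0.1564]
tool_rot: [2.283, 2.158, 0.006]
ft_force: [0.5, -0.2, 1.3]
grip_width: 0.005
grip_force: 0.0
```

Run:
```python
from h import *
print(rel(readout.get_state()['position'])); shot('scene','s2',(230,210,430,400),3)
```

```text
[ 0.0028078  -0.04397351  0.15644196]
```

View pics/s2.png

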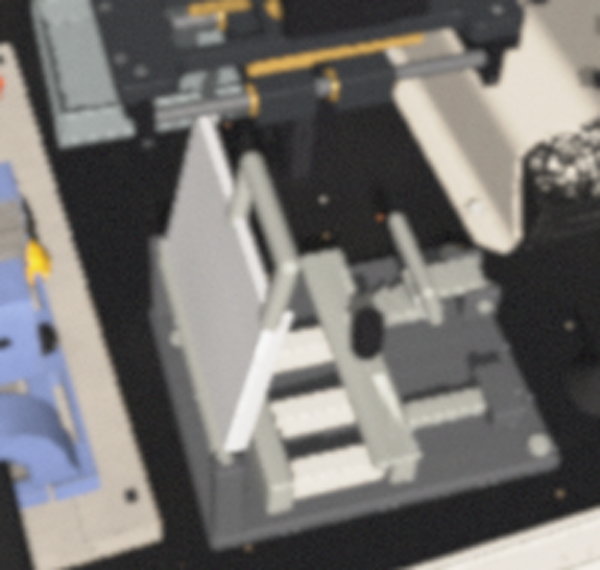

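The scene shows the cover upright, the knob at (367,330) in the crop, and at least three bars. Now I'll push the cover to its stop.

Scaled: 0.05 m / 0.5 = 0.1, 0.046 m / 0.5 = 0.092.

Emit:
inch_along(motion={"deltas": [[0,0.04,0,0,0],[0,0.06,0,0,0],[0,0.072,0,0,0],[0,0.084,0,0,0],[0,0.092,0,0,0],[0,0.1,0,0,0]]})

```text
time: 6.4
position: [0.6557, 0.0739, 0.155]
tool_rot: [-2.283, -2.157, -0.001]
ft_force: [-2.9, -0.2, 2.6]
grip_width: 0.005
grip_force: 1.7
```

```bash
python3 -c "
from h import *
print(rel(readout.get_state()['position']))"
```

```text
[ 0.05175811 -0.0442487   0.15495576]
```

Scaled: 0.008 m / 0.5 = 0.016, 0.006 m / 0.5 = 0.012.

Emit:
inch_along(motion={"deltas": [[0,0.008,0,0,0],[0,0.012,0,0,0],[0,0.016,0,0,0]]})

```text
time: 6.7
position: [0.6638, 0.0734, 0.1544]
tool_rot: [-2.284, -2.157, -0.0]
ft_force: [-3.0, -0.1, 2.8]
grip_width: 0.009
grip_force: 1.5
```

Emit:
inch_along(motion={"deltas": [[0,0.004,0,0,0],[0,0.008,0,0,0]]})

```text
time: 6.9
position: [0.6667, 0.0733, 0.1543]
tool_rot: [-2.282, -2.156, 0.003]
ft_force: [-9.5, -0.0, 6.1]
grip_width: 0.006
grip_force: 5.3
```

```bash
python3 -c "
from h import *
print(rel(readout.get_state()['position']))"
```

```text
[ 0.0627641  -0.04426657  0.15427138]
```

Scaled: 0.003 m / 0.5 = 0.006, 0.001 m / 0.5 = 0.002.

Emit:
inch_along(motion={"deltas": [[0,0.002,0,0,0],[0,0.006,0,0,0]]})

```text
time: 7.1
position: [0.6667, 0.0732, 0.1543]
tool_rot: [-2.278, -2.153, 0.01]
ft_force: [-17.8, 1.1, 11.9]
grip_width: 0.006
grip_force: 10.3
```

```bash
python3 -c "
from h import *
print(rel(readout.get_state()['position']))"
```

```text
[ 0.06276345 -0.04428725  0.15427807]
```

The cover is at its stop. Next is the pawl: I'll push the bail from its +x side with the fingers shut, following its arc. That keeps the wide gripper body clear of the hopper.

```bash
python3 -c "
from h import *
go(w(-.050,-.037,.13),PSI+np.pi/2-.01)
for a in np.arange(0,1.05,.1): print(round(a,2),(.057*np.cos(.724+a)-.043).round(4),(.057*np.sin(.724+a)-.038).round(4))"
```

```text
shift [ 0.0073 -0.1125  0.0254] turn -1.561 yaw now -0.057 pos [0.6667 0.0732 0.1543] grip 0.006 q7 -0.07 t 7.1
0.0 -0.0003 -0.0002
0.1 -0.0043 0.0038
0.2 -0.0086 0.0075
0.3 -0.0134 0.0107
0.4 -0.0184 0.0134
0.5 -0.0236 0.0156
0.6 -0.0291 0.0173
0.7 -0.0347 0.0184
0.8 -0.0403 0.0189
0.9 -0.046 0.0189
1.0 -0.0517 0.0183
```

Scaled: -0.1125 m / 0.5 = -0.225, -0.08 m / 0.5 = -0.16, -1.561 rad / 1.5708 = -0.9938.

Emit:
inch_along(motion={"deltas": [[0,-0.08,0,0,0],[0,-0.16,0,0,0],[0.0146,-0.225,0,-0.0955,0],[0.0146,-0.225,0.0508,-0.9938,0],[0.0146,-0.225,0.0508,-0.9938,0],[0.0146,-0.225,0.0508,-0.9938,0],[0.0146,-0.225,0.0508,-0.9938,0],[0.0146,-0.225,0.0508,-0.9938,0],[0.0146,-0.225,0.0508,-0.9938,0],[0.0146,-0.225,0.0508,-0.9938,0],[0.0146,-0.225,0.0508,-0.9938,0],[0.0146,-0.225,0.0508,-0.9938,0],[0.0146,-0.225,0.0508,-0.9938,0],[0.0146,-0.225,0.0508,-0.9938,0]]})

```text
time: 8.5
position: [0.5592, 0.0863, 0.1287]
tool_rot: [0.105, 3.139, -0.0]
ft_force: [-0.1, -0.2, 0.4]
grip_width: 0.01
grip_force: 0.0
```

Run:
```python
from h import *
go(w(-.050,-.037,.058),PSI+np.pi/2)
print(rel(readout.get_state()['position']))
M=R.from_rotvec(readout.get_state()['tool_rot']).as_matrix();print(M.round(2))
shot('scene','s3',(250,200,430,380),3); 
c,s=shot('wrist','w3')
```

```text
shift [0.0048 0.0002 0.0707] turn -0.011 yaw now 1.504 pos [0.5592 0.0863 0.1287] grip 0.01 q7 1.36 t 8.5
[-0.04525426 -0.03728408  0.12871854]
[[-1.    0.07  0.  ]
 [ 0.07  1.   -0.  ]
 [-0.   -0.   -1.  ]]
```

View pics/w3.png

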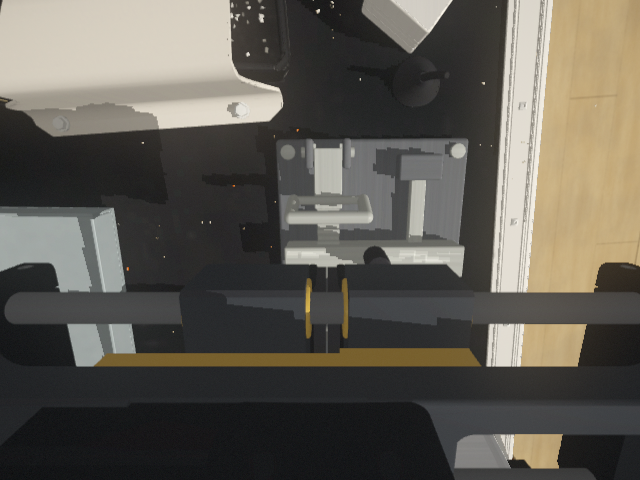

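The wrist view shows the bail rod centred at (329,215), in line with the finger gap, and the knob top at (376,258). Next I'll descend and push.

Scaled: 0.07 m / 0.5 = 0.14, 0.067 m / 0.5 = 0.134.

Emit:
inch_along(motion={"deltas": [[0.0096,0,0.08,0,0],[0.0096,0,0.14,0,0],[0.02,0,0.14,0,0],[0.032,0,0.134,0,0],[0.0408,0,0.1264,0,0],[0.0504,0,0.12,0,0],[0.06,0,0.1146,0,0],[0.071,0,0.11,0,0],[0.082,0,0.1068,0,0],[0.093,0,0.1046,0,0],[0.104,0,0.104,0,0],[0.116,0,0.104,0,0],[0.122,0,0.1048,0,0]]})

```text
time: 9.9
position: [0.5002, 0.0906, 0.0775]
tool_rot: [0.105, 3.133, 0.001]
ft_force: [10.9, -1.2, -2.9]
grip_width: 0.007
grip_force: 5.4
```

```bash
python3 -c "
from h import *
print(rel(readout.get_state()['position']))"
```

```text
[-0.104379   -0.03634117  0.07747974]
```

Scaled: 0.004 m / 0.5 = 0.008, 0.003 m / 0.5 = 0.006.

Emit:
inch_along(motion={"deltas": [[0.006,0,0,0,0],[0.008,0,0,0,0],[0.008,0,0,0,0]]})

```text
time: 10.2
position: [0.5001, 0.0906, 0.0778]
tool_rot: [0.105, 3.126, 0.002]
ft_force: [16.5, -0.8, -8.1]
grip_width: 0.003
grip_force: 8.1
```

```bash
python3 -c "
from h import *
print(rel(readout.get_state()['position']))"
```

```text
[-0.10452538 -0.03636776  0.07780273]
```

Scaled: -0.12 m / 0.5 = -0.24, -0.08 m / 0.5 = -0.16.

Emit:
inch_along(motion={"deltas": [[-0.03,0,0,0,0],[-0.06,0,-0.01,0,0],[-0.08,0,-0.08,0,0],[-0.08,0,-0.16,0,0],[-0.08,0,-0.24,0,0],[-0.08,0,-0.24,0,0]]})

```text
time: 10.8
position: [0.5363, 0.0891, 0.2021]
tool_rot: [0.105, 3.132, 0.005]
ft_force: [-0.3, -0.2, -0.0]
grip_width: 0.001
grip_force: 0.0
```

Run:
```python
from h import *
c,s=shot('wrist','w4'); c3=cam('wrist',dict(position=np.array([.5592,.0863,.1287]),tool_rot=np.array([.105,3.139,0])))
print('knob',rel(onz(c3,(376,254),.067)).round(4)); print(rel(s['position']))
print(proj(c,[w(-.03,0,.067),w(-.1207,-.036,.084),w(-.069,-.036,.066)]).round())
```

```text
knob [-0.0412 -0.0023  0.067 ]
[-0.06825145 -0.0358256   0.20206058]
[[364. 264.]
 [325. 167.]
 [325. 223.]]
```

View pics/w4.png

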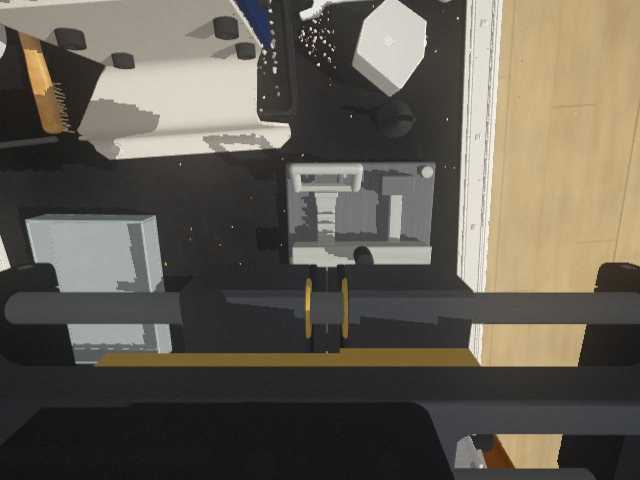

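The wrist view shows the pawl up, with the bail at (325,172), and the knob at (364,256), so clamp x is about -0.038 and y about 0. Now I'll push the knob back.

Scaled: 0.152 m / 0.5 = 0.304, 0.036 m / 0.5 = 0.072.

Emit:
inch_along(motion={"deltas": [[-0.08,0.04,0,0,0],[-0.124,0.072,0.04,0,0],[-0.124,0.072,0.14,0,0],[-0.124,0.072,0.24,0,0],[-0.124,0.072,0.304,0,0],[-0.124,0.072,0.304,0,0],[-0.104,0.072,0.304,0,0],[-0.092,0.072,0.304,0,0],[-0.08,0.072,0.304,0,0],[-0.068,0.072,0.304,0,0],[-0.056,0.072,0.304,0,0],[-0.044,0.072,0.304,0,0],[-0.036,0.072,0.304,0,0],[-0.036,0.072,0.304,0,0]]})

```text
time: 12.25
position: [0.5642, 0.1226, 0.046]
tool_rot: [0.106, 3.117, 0.003]
ft_force: [29.0, 0.8, -24.8]
grip_width: 0.007
grip_force: 15.2
```

```bash
python3 -c "
from h import *
print(rel(readout.get_state()['position']))"
```

```text
[-0.04230651 -0.00083598  0.04597715]
```

Scaled: -0.155 m / 0.5 = -0.31, -0.13 m / 0.5 = -0.26.

Emit:
inch_along(motion={"deltas": [[-0.03,0,0,0,0],[-0.04,0,-0.08,0,0],[-0.04,-0.04,-0.18,0,0],[-0.04,-0.04,-0.26,0,0],[0,-0.04,-0.31,0,0],[0,-0.04,-0.31,0,0]]})

```text
time: 12.85
position: [0.5524, 0.1035, 0.2043]
tool_rot: [0.104, 3.136, 0.005]
ft_force: [0.1, 0.4, 1.0]
grip_width: 0.007
grip_force: 0.0
```

Run:
```python
from h import *
c,s=shot('wrist','w5',(260,140,480,270),3.6); print(rel(s['position']))
for x in(-.03,-.06,-.07): print(proj(c,[w(x,0,.067)]).round())
print('bar front/rear edges z40', proj(c,[w(-.037,0,.04),w(-.067,0,.04),w(-.023,0,.04)]).round())
```

```text
[-0.05304428 -0.02053801  0.20426675]
[[348. 248.]]
[[348. 217.]]
[[348. 206.]]
bar front/rear edges z40 [[346. 234.]
 [346. 204.]
 [346. 247.]]
```

View pics/w5.png

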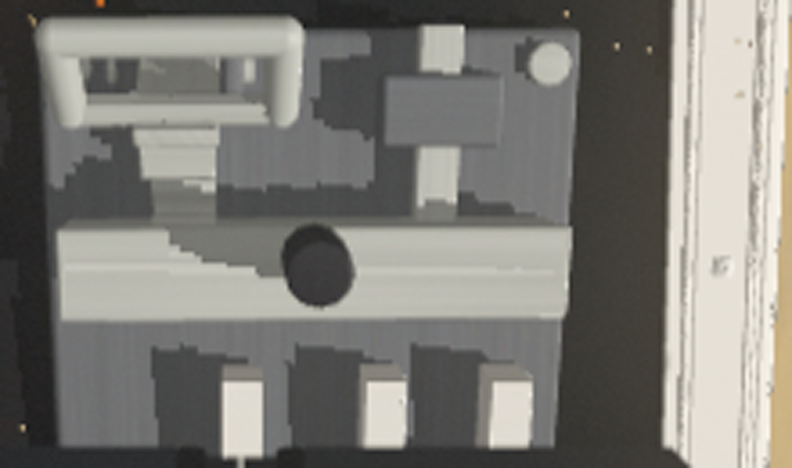

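The crop shows the clamp bar's rear edge at row 203, and I predicted 204 for fully back. The knob is at (348.6,213.6) and the pawl is up. Three bars are visible, at crop columns 242, 385 and 508, and the -y slot is empty. Next I'll measure the bars and the tray.

Add to h.py:
```python
def tray():
    im=cv2.GaussianBlur(imaging.get_image('top'),(3,3),0).astype(int)
    r,g,b=im[...,0],im[...,1],im[...,2]
    m=((b-r>8)&(b-r<60)&(g-r>4)&(r>60)&(r<180)).astype(np.uint8); m[:,:340]=0; m[:175]=0; m[310:]=0; m[:,455:]=0
    m=cv2.morphologyEx(m,cv2.MORPH_OPEN,np.ones((3,3)))
    k=cv2.findContours(m,cv2.RETR_EXTERNAL,cv2.CHAIN_APPROX_NONE)[0]; k=max(k,key=cv2.contourArea)
    c=cam('top'); P=np.array([onz(c,p[0],.028)[:2] for p in k])*1000
    (x,y),(a,b_),_=cv2.minAreaRect(P.astype(np.float32)); bx=cv2.boxPoints(((x,y),(a,b_),_)); 
    e=max([bx[1]-bx[0],bx[2]-bx[1]],key=np.linalg.norm); 
    yaw=np.arctan(e[1]/e[0]); print('tray',round(x/1000,4),round(y/1000,4),'size',round(a),round(b_),'yaw',yaw.round(3)); return x/1000,y/1000,yaw
```

Run:
```python
from h import *
tray()
c=cam('wrist',dict(position=np.array([.5524,.1035,.2043]),tool_rot=np.array([.104,3.136,.005])))
for u in((242,380),(383,380),(511,380)):
    print(rel(onz(c,(260+u[0]/3.6,140+u[1]/3.6),.031)).round(4))
go(w(.003,-.02,.1),PSI+np.pi/2)
```

```text
Traceback (most recent call last):
  File "h.py", line 39, in tray
    k=cv2.findContours(m,cv2.RETR_EXTERNAL,cv2.CHAIN_APPROX_NONE)[0]; k=max(k,key=cv2.contourArea)
                                                                        ~~~^^^^^^^^^^^^^^^^^^^^^^^
ValueError: max() iterable argument is empty
```

Run:
```python
from h import *
a=cv2.imread('pics/top0.png')[:,:,::-1]; print(a[230,390],a[262,395],a[195,395],a[230,422],a[300,395],a[230,363])
b,s=shot('top','t6')
b=cv2.imread('pics/t6_raw.png')[:,:,::-1];print(b[230,390],b[262,395],b[195,395],b[230,422])
c=cam('wrist',dict(position=np.array([.5524,.1035,.2043]),tool_rot=np.array([.104,3.136,.005])))
for u in((242,380),(383,380),(511,380)):
    print(rel(onz(c,(260+u[0]/3.6,140+u[1]/3.6),.031)).round(4))
go(w(.003,-.02,.1),PSI+np.pi/2)
```

```text
[153 161 152] [149 155 149] [82 83 82] [122 129 124] [25 25 22] [128 135 129]
[178 188 178] [178 185 176] [96 98 97] [143 150 143]
[-0.0221 -0.0192  0.031 ]
[-0.0217  0.0217  0.031 ]
[-0.0213  0.0589  0.031 ]
shift [-0.057   0.0017  0.0986] turn -0.01 yaw now 1.504 pos [0.5516 0.103  0.1988] grip 0.005 q7 1.31 t 13.0
```

View pics/t6.png

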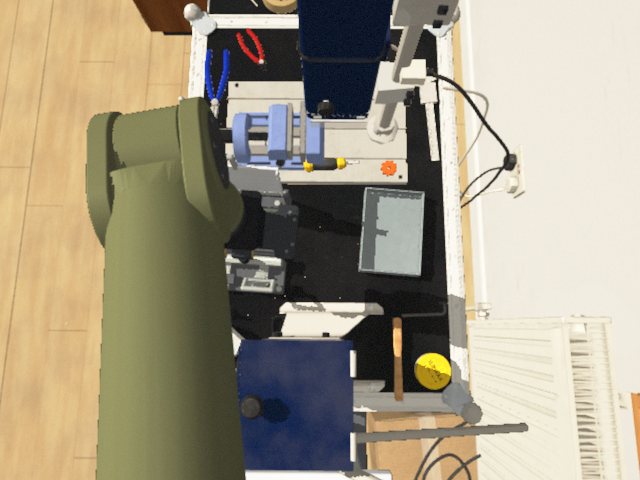

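The top view has the tray clear of the arm, with corners at about (366,188), (424,190), (421,276) and (360,271). I'll switch the tray finder to a brightness threshold and grasp the first bar at y = -0.02.

Scaled: 0.13 m / 0.5 = 0.26, 0.1 m / 0.5 = 0.2, -0.01 rad / 1.5708 = -0.0064.

```bash
sed -i "s/^    r,g,b=im.*$//; s/^    m=((b-r.*$/    m=(im.mean(2)>60).astype(np.uint8); m[:,:330]=0; m[:185]=0; m[297:]=0; m[:,438:]=0/" h.py
python3 -c "
from h import *
tray()"
```

```text
tray 0.6069 -0.162 size 125 175 yaw -0.079
```

Emit:
inch_along(motion={"deltas": [[-0.06,0.0034,0,-0.0064,0.3],[-0.114,0.0034,0.06,-0.0064,0.3],[-0.114,0.0034,0.16,-0.0064,0.3],[-0.114,0.0034,0.2,-0.0064,0.3],[-0.114,0.0034,0.26,-0.0064,0.3],[-0.114,0.0034,0.26,-0.0064,0.3]]})

```text
time: 13.65
position: [0.605, 0.0999, 0.0631]
tool_rot: [-0.089, -3.128, 0.006]
ft_force: [-0.9, 0.1, -0.9]
grip_width: 0.293
grip_force: 0.0
```

```bash
python3 -c "
from h import *
go(w(.003,-.02,.015),PSI+np.pi/2); print(rel(readout.get_state()['position']))"
```

```text
shift [-0.0038  0.0014  0.0481] turn -0.0 yaw now 1.514 pos [0.605  0.0999 0.0631] grip 0.293 q7 1.4 t 13.65
[-0.00025924 -0.02116934  0.0631435 ]
```

Scaled: 0.046 m / 0.5 = 0.092, 0.038 m / 0.5 = 0.076.

Emit:
inch_along(motion={"deltas": [[-0.008,0.002,0.04,0,0.3],[-0.008,0.002,0.076,0,0.3],[-0.008,0.002,0.092,0,0.3],[-0.008,0.002,0.092,0,0.3],[-0.008,0.002,0.092,0,0],[-0.008,0.002,0.092,0,0],[-0.008,0.002,0.092,0,0],[-0.008,0.002,0.092,0,0],[-0.008,0.002,0.092,0,0]]}, grip_n=30)

```text
time: 14.55
position: [0.6147, 0.1017, 0.0248]
tool_rot: [0.089, 3.138, 0.001]
ft_force: [-0.7, -0.7, 5.1]
grip_width: 0.136
grip_force: 30.0
```

```bash
python3 -c "
from h import *
print(rel(readout.get_state()['position']))"
```

```text
[ 0.00932339 -0.01876552  0.02483065]
```

The manual's scale: shifts go in shares of 0.5 m and turns go in shares of 90 degrees. Converting my numbers, 0.008 m / 0.5 = 0.016, 0.006 m / 0.5 = 0.012.

Emit:
inch_along(motion={"deltas": [[0,0,0,0,0.3],[0,0,0,0,0.3],[0.006,0,0.012,0,0.3],[0.01,0,0.016,0,0.3],[0.01,0,0.016,0,0.3],[0.01,0,0.016,0,0],[0.01,0,0.016,0,0],[0.01,0,0.016,0,0],[0.01,0,0.016,0,0],[0.01,0,0.016,0,0]]}, grip_n=30)

```text
time: 15.55
position: [0.6091, 0.102, 0.0158]
tool_rot: [0.089, 3.14, 0.0]
ft_force: [0.0, 0.1, 0.6]
grip_width: 0.134
grip_force: 30.0
```

Emit:
inch_along(motion={"deltas": [[0,0,-0.04,0,0],[0,0,-0.1,0,0],[0,0,-0.18,0,0],[0,0,-0.22,0,0],[0,0,-0.22,0,0]]}, grip_n=30)

```text
time: 16.05
position: [0.6114, 0.1023, 0.1297]
tool_rot: [0.089, 3.133, 0.003]
ft_force: [-0.3, 0.0, -0.5]
grip_width: 0.138
grip_force: 30.0
```

```bash
python3 -c "
from h import *
x,y,a=tray(); p=np.array([x,y,.06])+R.from_euler('z',a).apply([.04,.026,0])
go(p,a+np.pi/2)"
```

```text
tray 0.607 -0.1625 size 124 175 yaw -0.076
shift [-0.0524 -0.2393  0.067 ] turn 0.019 yaw now 1.514 pos [0.6099 0.1021 0.1272] grip 0.134 q7 1.38 t 16.1
```

Scaled: -0.239 m / 0.5 = -0.478, -0.225 m / 0.5 = -0.45, 0.019 rad / 1.5708 = 0.0121.

Emit:
inch_along(motion={"deltas": [[-0.02,-0.09,0,0,0],[-0.04,-0.18,0,0,0],[-0.06,-0.27,0,0,0],[-0.08,-0.36,0,0,0],[-0.1048,-0.45,0.04,0.0121,0],[-0.1048,-0.478,0.1,0.0121,0],[-0.1048,-0.478,0.134,0.0121,0],[-0.1048,-0.478,0.134,0.0121,0],[-0.1048,-0.478,0.134,0.0121,0]]})

```text
time: 17.0
position: [0.6475, -0.137, 0.0578]
tool_rot: [-0.115, -3.138, -0.002]
ft_force: [-0.3, -0.2, 1.4]
grip_width: 0.132
grip_force: 30.0
```

```bash
python3 -c "
from h import *
s=readout.get_state();x,y,a=.607,-.1625,-.076; print(s['position'],R.from_euler('z',-a).apply(s['position']-[x,y,0]),s['grip_width']); c,s=shot('wrist','w7')"
```

```text
[ 0.64754699 -0.13695999  0.05782126] [0.03849078 0.02854489 0.05782126] 0.13173272003382805
```

View pics/w7.png

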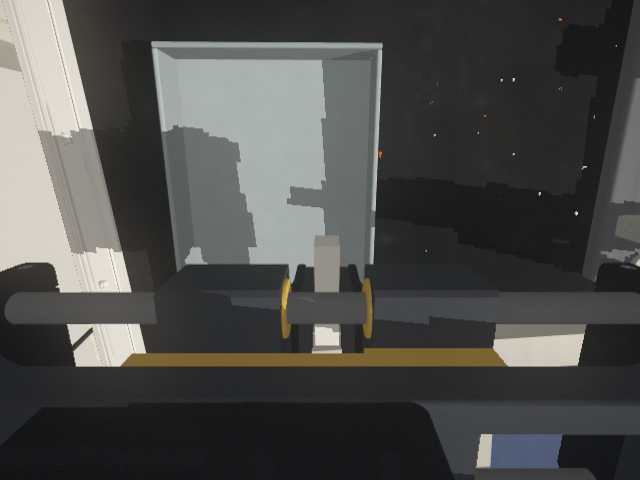

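The wrist view shows the bar held at (327,250), inside the tray walls (columns 165–378) and parallel to them. Next I'll lower and release.

Scaled: 0.0495 m / 0.5 = 0.099, 0.046 m / 0.5 = 0.092.

Emit:
inch_along(motion={"deltas": [[0,0,0.04,0,0],[0,0,0.076,0,0],[0,0,0.092,0,0],[0,0,0.099,0,0],[0,0,0.099,0,0],[0,0,0.099,0,0]]})

```text
time: 17.65
position: [0.6486, -0.1395, 0.0104]
tool_rot: [0.118, 3.137, -0.0]
ft_force: [1.1, -0.1, 0.3]
grip_width: 0.14
grip_force: 3.0
```

Emit:
inch_along(motion={"deltas": [[0,0,0,0,0.22],[0,0,0,0,0.22],[0,0,0,0,0.22],[0,0,0,0,0.22],[0,0,-0.06,0,0.22],[0,0,-0.16,0,0.3],[0,0,-0.22,0,0.3],[0,0,-0.22,0,0.3]]})

```text
time: 18.45
position: [0.6513, -0.1407, 0.1254]
tool_rot: [0.119, 3.129, -0.001]
ft_force: [0.1, -0.2, 0.2]
grip_width: 0.294
grip_force: 0.0
```

```bash
python3 -c "
from h import *
go(w(.003,.02,.06),PSI+np.pi/2)"
```

```text
shift [0.0626 0.2777 0.0646] turn -0.02 yaw now 1.495 pos [ 0.6513 -0.1407  0.1254] grip 0.294 q7 1.79 t 18.45
```

Scaled: 0.277 m / 0.5 = 0.554, 0.02 m / 0.5 = 0.04, -0.02 rad / 1.5708 = -0.0127.

Emit:
inch_along(motion={"deltas": [[0.02,0.09,0,0,0.3],[0.04,0.18,0,0,0.3],[0.06,0.27,0,0,0.3],[0.08,0.36,0,0,0.3],[0.1,0.45,0,0,0.3],[0.1252,0.53,0.04,-0.0127,0.3],[0.1252,0.554,0.1,-0.0127,0.3],[0.1252,0.554,0.1292,-0.0127,0.3],[0.1252,0.554,0.1292,-0.0127,0.3],[0.1252,0.554,0.1292,-0.0127,0.3]]})

```text
time: 19.45
position: [0.6068, 0.1386, 0.0547]
tool_rot: [0.093, 3.14, -0.002]
ft_force: [-0.2, -0.4, 0.9]
grip_width: 0.296
grip_force: 0.0
```

Run:
```python
from h import *
go(w(.003,.02,.0155),PSI+np.pi/2); shot('top','t8',(335,170,455,300),4)
c,s=shot('wrist','w8',(200,100,520,300),2)
```

```text
shift [-0.0037  0.0025  0.0392] turn -0.003 yaw now 1.512 pos [0.6068 0.1386 0.0547] grip 0.296 q7 1.34 t 19.45
```

View pics/t8.png

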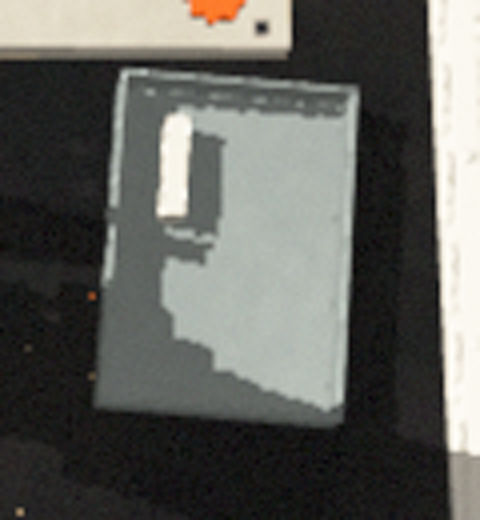

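The top crop shows bar 1 flat in the tray at (174,165), near the +y wall. On to the second bar.

Scaled: 0.039 m / 0.5 = 0.078, 0.035 m / 0.5 = 0.07.

Emit:
inch_along(motion={"deltas": [[-0.006,0.005,0.04,0,0.3],[-0.006,0.005,0.07,0,0.3],[-0.006,0.005,0.078,0,0.3],[-0.006,0.005,0.078,0,0.3],[-0.006,0.005,0.078,0,0.3],[-0.006,0.005,0.078,0,0],[-0.006,0.005,0.078,0,0],[-0.006,0.005,0.078,0,0],[-0.006,0.005,0.078,0,0],[-0.006,0.005,0.078,0,0]]}, grip_n=30)

```text
time: 20.55
position: [0.6098, 0.1437, 0.0162]
tool_rot: [0.088, 3.14, 0.001]
ft_force: [-0.7, -0.1, 2.7]
grip_width: 0.136
grip_force: 30.0
```

Emit:
inch_along(motion={"deltas": [[0,0,-0.04,0,0],[0,0,-0.1,0,0],[0,0,-0.18,0,0],[0,0,-0.22,0,0],[0,0,-0.22,0,0]]}, grip_n=30)

```text
time: 21.05
position: [0.6117, 0.1442, 0.1293]
tool_rot: [0.087, 3.134, 0.004]
ft_force: [0.7, 0.7, -0.6]
grip_width: 0.13
grip_force: 30.0
```

```bash
python3 -c "
from h import *
x,y,a=tray(); p=np.array([x,y,.06])+R.from_euler('z',a).apply([.04,-.026,0])
go(p,a+np.pi/2)"
```

```text
tray 0.607 -0.1623 size 124 175 yaw -0.078
shift [-0.0531 -0.3329  0.0665] turn 0.023 yaw now 1.515 pos [0.6102 0.1439 0.1268] grip 0.136 q7 1.32 t 21.1
```

Scaled: -0.333 m / 0.5 = -0.666, -0.315 m / 0.5 = -0.63, 0.023 rad / 1.5708 = 0.0146.

Emit:
inch_along(motion={"deltas": [[-0.014,-0.09,0,0,0],[-0.028,-0.18,0,0,0],[-0.042,-0.27,0,0,0],[-0.056,-0.36,0,0,0],[-0.072,-0.45,0,0,0],[-0.088,-0.54,0,0,0],[-0.1062,-0.63,0.02,0.0146,0],[-0.1062,-0.666,0.08,0.0146,0],[-0.1062,-0.666,0.133,0.0146,0],[-0.1062,-0.666,0.133,0.0146,0],[-0.1062,-0.666,0.133,0.0146,0]]})

```text
time: 22.2
position: [0.6428, -0.1907, 0.0573]
tool_rot: [-0.122, -3.136, -0.002]
ft_force: [0.1, 0.1, -0.5]
grip_width: 0.138
grip_force: 30.0
```

```bash
python3 -c "
from h import *
s=readout.get_state();x,y,a=.607,-.1623,-.078; print(R.from_euler('z',-a).apply(s['position']-[x,y,0]),s['grip_width'])"
```

```text
[ 0.03790225 -0.02549865  0.05734484] 0.13758366400166244
```

Emit:
inch_along(motion={"deltas": [[0,0,0.04,0,0],[0,0,0.076,0,0],[0,0,0.092,0,0],[0,0,0.099,0,0],[0,0,0.099,0,0],[0,0,0.099,0,0]]})

```text
time: 22.8
position: [0.6444, -0.192, 0.0104]
tool_rot: [0.124, 3.138, -0.0]
ft_force: [0.1, 0.4, -0.7]
grip_width: 0.136
grip_force: 30.0
```

Emit:
inch_along(motion={"deltas": [[0,0,0,0,0.22],[0,0,0,0,0.22],[0,0,0,0,0.22],[0,0,0,0,0.22],[0,0,-0.06,0,0.22],[0,0,-0.16,0,0.3],[0,0,-0.22,0,0.3],[0,0,-0.22,0,0.3]]})

```text
time: 23.6
position: [0.6473, -0.1932, 0.1259]
tool_rot: [0.124, 3.129, -0.003]
ft_force: [0.1, -0.1, -0.8]
grip_width: 0.288
grip_force: 0.0
```

```bash
python3 -c "
from h import *
go(w(.003,.06,.055),PSI+np.pi/2)"
```

```text
shift [0.0645 0.3702 0.0697] turn -0.022 yaw now 1.492 pos [ 0.6473 -0.1932  0.1259] grip 0.288 q7 1.88 t 23.6
```

Scaled: 0.37 m / 0.5 = 0.74, 0.355 m / 0.5 = 0.71, -0.022 rad / 1.5708 = -0.014.

Emit:
inch_along(motion={"deltas": [[0.016,0.09,0,0,0.3],[0.032,0.18,0,0,0.3],[0.048,0.27,0,0,0.3],[0.064,0.36,0,0,0.3],[0.08,0.45,0,0,0.3],[0.096,0.54,0,0,0.3],[0.112,0.63,0,-0.014,0.3],[0.129,0.71,0.02,-0.014,0.3],[0.129,0.74,0.1,-0.014,0.3],[0.129,0.74,0.1394,-0.014,0.3],[0.129,0.74,0.1394,-0.014,0.3],[0.129,0.74,0.1394,-0.014,0.3]]})

```text
time: 24.8
position: [0.6086, 0.1813, 0.0497]
tool_rot: [-0.09, -3.14, 0.001]
ft_force: [-0.0, -0.0, 0.8]
grip_width: 0.298
grip_force: 0.0
```

Run:
```python
from h import *
go(w(.003,.06,.0155),PSI+np.pi/2)
```

```text
shift [-0.0044 -0.0003  0.0342] turn -0.001 yaw now 1.513 pos [0.6086 0.1813 0.0497] grip 0.298 q7 1.28 t 24.8
```

Scaled: 0.034 m / 0.5 = 0.068, 0.03 m / 0.5 = 0.06.

Emit:
inch_along(motion={"deltas": [[-0.006,-0.0006,0.04,0,0.3],[-0.006,-0.0006,0.06,0,0.3],[-0.006,-0.0006,0.068,0,0.3],[-0.006,-0.0006,0.068,0,0.3],[-0.006,-0.0006,0.068,0,0.3],[-0.006,-0.0006,0.068,0,0],[-0.006,-0.0006,0.068,0,0],[-0.006,-0.0006,0.068,0,0],[-0.006,-0.0006,0.068,0,0],[-0.006,-0.0006,0.068,0,0]]}, grip_n=30)

```text
time: 25.8
position: [0.6119, 0.1816, 0.0164]
tool_rot: [0.089, 3.14, 0.0]
ft_force: [-0.2, -0.4, 3.4]
grip_width: 0.132
grip_force: 30.0
```

Emit:
inch_along(motion={"deltas": [[0,0,-0.04,0,0],[0,0,-0.1,0,0],[0,0,-0.18,0,0],[0,0,-0.22,0,0],[0,0,-0.22,0,0]]}, grip_n=30)

```text
time: 26.3
position: [0.6139, 0.1824, 0.1297]
tool_rot: [0.089, 3.134, 0.005]
ft_force: [1.2, 0.4, -0.9]
grip_width: 0.132
grip_force: 30.0
```

```bash
python3 -c "
from h import *
x,y,a=tray(); p=np.array([x,y,.06])+R.from_euler('z',a).apply([-.04,0,0])
go(p,a+np.pi/2)"
```

```text
tray 0.607 -0.1625 size 124 175 yaw -0.077
shift [ 0.026  -0.3436  0.0666] turn 0.02 yaw now 1.514 pos [0.6124 0.1821 0.1272] grip 0.133 q7 1.26 t 26.35
```

Scaled: -0.3436 m / 0.5 = -0.6872, -0.09 m / 0.5 = -0.18, 0.02 rad / 1.5708 = 0.0127.

Emit:
inch_along(motion={"deltas": [[0,-0.09,0,0,0],[0,-0.18,0,0,0],[0,-0.27,0,0,0],[0,-0.36,0,0,0],[0,-0.45,0,0,0],[0.026,-0.54,0,0,0],[0.052,-0.63,0.02,0.0127,0],[0.052,-0.6872,0.08,0.0127,0],[0.052,-0.6872,0.1332,0.0127,0],[0.052,-0.6872,0.1332,0.0127,0],[0.052,-0.6872,0.1332,0.0127,0]]})

```text
time: 27.45
position: [0.5652, -0.1588, 0.0579]
tool_rot: [-0.119, -3.136, -0.001]
ft_force: [-0.1, -0.4, -0.7]
grip_width: 0.131
grip_force: 30.0
```

```bash
python3 -c "
from h import *
s=readout.get_state();x,y,a=.607,-.1625,-.077; print(R.from_euler('z',-a).apply(s['position']-[x,y,0]),s['grip_width'])"
```

```text
[-0.04199168  0.00044935  0.05787413] 0.1308589394106661
```

Scaled: 0.0495 m / 0.5 = 0.099, 0.046 m / 0.5 = 0.092.

Emit:
inch_along(motion={"deltas": [[0,0,0.04,0,0],[0,0,0.076,0,0],[0,0,0.092,0,0],[0,0,0.099,0,0],[0,0,0.099,0,0],[0,0,0.099,0,0]]})

```text
time: 28.05
position: [0.5671, -0.1599, 0.0108]
tool_rot: [0.12, 3.138, -0.0]
ft_force: [-1.0, 0.5, -0.6]
grip_width: 0.135
grip_force: 30.0
```

Emit:
inch_along(motion={"deltas": [[0,0,0,0,0.22],[0,0,0,0,0.22],[0,0,0,0,0.22],[0,0,0,0,0.22],[0,0,-0.06,0,0.22],[0,0,-0.16,0,0.3],[0,0,-0.26,0,0.3],[0,0,-0.26,0,0.3]]})

```text
time: 28.85
position: [0.5709, -0.1616, 0.1476]
tool_rot: [0.121, 3.126, -0.002]
ft_force: [0.6, -1.3, 0.4]
grip_width: 0.291
grip_force: 0.0
```

```bash
python3 -c "
from h import *
go(w(-.092,-.036,.17),PSI)"
```

```text
shift [ 0.0772  0.2466 -0.0236] turn 1.55 yaw now 1.494 pos [ 0.5709 -0.1616  0.1476] grip 0.291 q7 1.82 t 28.85
```

Scaled: 0.2466 m / 0.5 = 0.4932, 0.225 m / 0.5 = 0.45, 1.55 rad / 1.5708 = 0.9868.

Emit:
inch_along(motion={"deltas": [[0,0.09,-0.048,0.0955,0.85],[0,0.18,-0.048,0.191,0.85],[0,0.27,-0.048,0.2865,0.85],[0,0.36,-0.048,0.382,0.85],[0,0.45,-0.048,0.4775,0.85],[0,0.4932,-0.048,0.573,0.85],[0,0.4932,-0.048,0.6685,0.85],[0,0.4932,-0.048,0.7639,0.85],[0,0.4932,-0.048,0.8594,0.85],[0,0.4932,-0.048,0.9549,0.85],[0.08,0.4932,-0.048,0.9868,0.85],[0.12,0.4932,-0.048,0.9868,0.85],[0.12,0.4932,-0.048,0.9868,0.85]]})

```text
time: 30.15
position: [0.5229, 0.0911, 0.1632]
tool_rot: [-2.279, -2.159, 0.001]
ft_force: [-0.7, -0.3, -0.5]
grip_width: 0.852
grip_force: 0.0
```

Run:
```python
from h import *
print(rel(readout.get_state()['position']));go(w(-.092,-.036,.074),PSI)
c,s=shot('top','t9',(200,170,440,310),3.3)
```

```text
[-0.0817494  -0.03452831  0.16319768]
shift [-0.0015 -0.0101  0.0892] turn 0.002 yaw now -0.054 pos [0.5229 0.0911 0.1632] grip 0.852 q7 -0.23 t 30.15
```

View pics/t9.png

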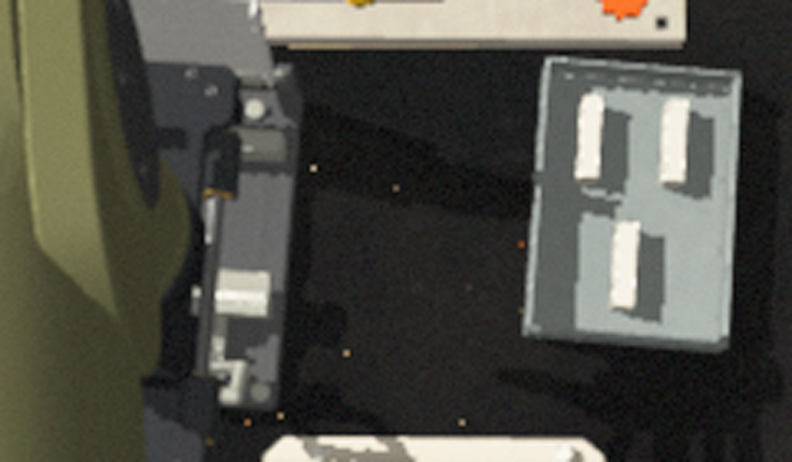

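All three bars lie flat in the tray, at (590,135), (675,140) and (625,265) in the crop. Now I'll drop the pawl by pushing the bail towards +x with the -x finger.

Scaled: 0.107 m / 0.5 = 0.214, 0.0892 m / 0.5 = 0.1784.

Emit:
inch_along(motion={"deltas": [[-0.003,-0.0202,0.08,0,0.85],[-0.003,-0.0202,0.15,0,0.85],[-0.003,-0.0202,0.1784,0,0.85],[-0.003,-0.0202,0.1784,0,0.85],[-0.003,-0.006,0.1784,0,0.85],[-0.003,0.006,0.1784,0,0.85],[-0.003,0.018,0.1784,0,0.85],[-0.003,0.03,0.178,0,0.85],[-0.003,0.042,0.18,0,0.85],[-0.003,0.052,0.184,0,0.85],[-0.003,0.062,0.188,0,0.85],[-0.003,0.072,0.194,0,0.85],[-0.003,0.08,0.2,0,0.85],[-0.003,0.088,0.208,0,0.85],[-0.003,0.094,0.214,0,0.85],[-0.003,0.094,0.214,0,0.85]]})

```text
time: 31.8
position: [0.569, 0.0866, 0.0555]
tool_rot: [-2.279, -2.155, 0.009]
ft_force: [-7.2, -0.2, 4.3]
grip_width: 0.849
grip_force: 3.9
```

Run:
```python
from h import *
print(rel(readout.get_state()['position']))
```

```text
[-0.03550264 -0.03643253  0.05550573]
```

Scaled: 0.004 m / 0.5 = 0.008, 0.003 m / 0.5 = 0.006.

Emit:
inch_along(motion={"deltas": [[0,0.006,0,0,0.85],[0,0.008,0,0,0.85],[0,0.008,0,0,0.85]]})

```text
time: 32.1
position: [0.5695, 0.0866, 0.0549]
tool_rot: [-2.275, -2.152, 0.017]
ft_force: [-14.2, 0.8, 8.4]
grip_width: 0.854
grip_force: 7.4
```

```bash
python3 -c "
from h import *
print(rel(readout.get_state()['position']))"
```

```text
[-0.0350241  -0.03645024  0.0548562 ]
```

Emit:
inch_along(motion={"deltas": [[0,-0.02,0,0,0.85],[0,-0.03,-0.06,0,0.85],[0,-0.03,-0.14,0,0.85],[0,-0.03,-0.24,0,0.85],[0,-0.06,-0.3,0,0.85],[0,-0.06,-0.3,0,0.85]]})

```text
time: 32.7
position: [0.5488, 0.0885, 0.2122]
tool_rot: [2.28, 2.156, 0.016]
ft_force: [-0.7, -0.5, 0.0]
grip_width: 0.852
grip_force: 0.0
```

Run:
```python
from h import *
go(w(.078,.036,.28),PSI); c,s=shot('scene','s10',(250,200,430,380),3.3); print(proj(c,[w(-.069,-.036,.066),w(-.0645,-.036,.067)]))
```

```text
shift [ 0.072   0.1344 -0.0662] turn 0.001 yaw now -0.056 pos [0.5488 0.0885 0.2122] grip 0.852 q7 -0.21 t 32.7
[[366.66841306 294.44944306]
 [364.23992007 294.60948356]]
```

View pics/s10.png

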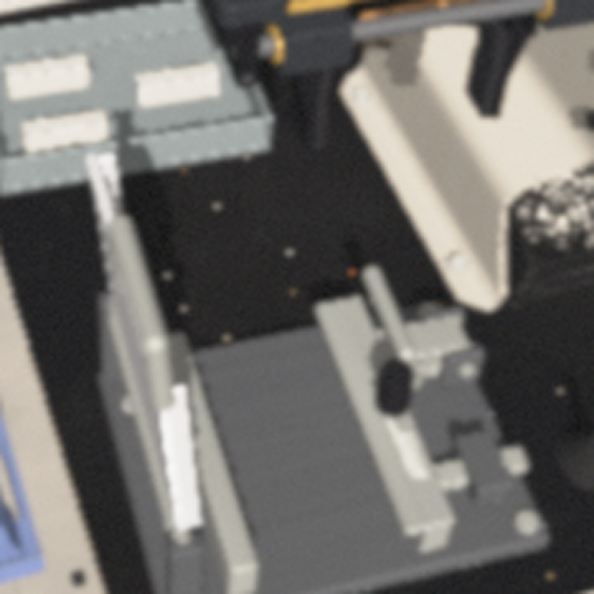

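In the scene crop the bail is at (390,310), i.e. image (368,294), matching the predicted down pose (366.7,294.4). The clamp bar is back and the clamp is empty. Now for the cover: I'll hook the +x finger behind the handle so the wrist stays nearer the robot.

Scaled: 0.107 m / 0.5 = 0.214, 0.072 m / 0.5 = 0.144.

Emit:
inch_along(motion={"deltas": [[0.04,0.02,-0.06,0,0.85],[0.1,0.06,-0.11,0,0.85],[0.144,0.12,-0.11,0,0.85],[0.144,0.17,-0.11,0,0.85],[0.144,0.214,-0.11,0,0.85],[0.144,0.214,-0.11,0,0.85],[0.144,0.214,-0.11,0,0.85]]})

```text
time: 33.45
position: [0.6567, 0.1533, 0.2595]
tool_rot: [-2.283, -2.157, 0.005]
ft_force: [-0.3, -0.7, -0.6]
grip_width: 0.851
grip_force: 0.0
```

Run:
```python
from h import *
print(rel(readout.get_state()['position']));go(w(.0507,.036,.205),PSI); c,s=shot('wrist','w11'); print(proj(c,[w(.0777,.036,.2225),w(.0777,.011,.2225),w(.0777,.061,.2225)]).round())
```

```text
[0.04833625 0.03504032 0.25946757]
shift [0.0011 0.0025 0.0545] turn -0.0 yaw now -0.057 pos [0.6567 0.1533 0.2595] grip 0.851 q7 -0.2 t 33.45
[[373. 259.]
 [372. 296.]
 [375. 220.]]
```

View pics/w11.png

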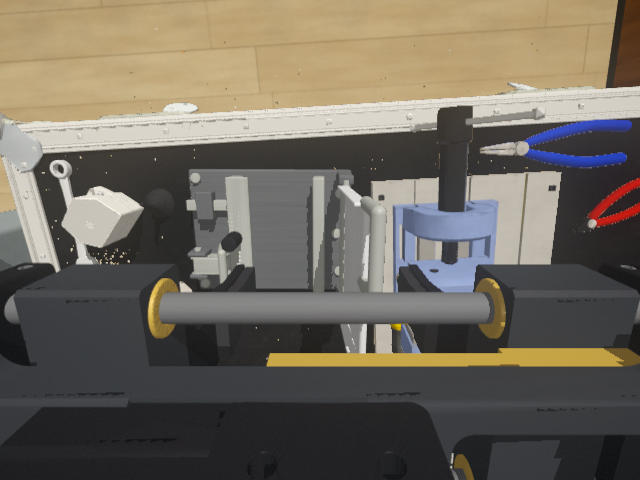

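The wrist view shows the handle rod at column 374, as predicted, between the open fingers; the right finger is at about 415. I'll descend and pull.

Scaled: -0.068 m / 0.5 = -0.136, 0.054 m / 0.5 = 0.108.

Emit:
inch_along(motion={"deltas": [[0.002,0.005,0.06,0,0.85],[0.002,0.005,0.1,0,0.85],[0.002,0.005,0.108,0,0.85],[0.002,-0.004,0.108,0,0.85],[0.002,-0.02,0.108,0,0.85],[0.002,-0.036,0.108,0,0.85],[0.002,-0.052,0.108,0,0.85],[0.002,-0.068,0.11,0,0.85],[0.002,-0.084,0.112,0,0.85],[0.002,-0.1,0.116,0,0.85],[0.002,-0.116,0.12,0,0.85],[0.002,-0.136,0.126,0,0.85],[0.002,-0.136,0.126,0,0.85]]})

```text
time: 34.8
position: [0.587, 0.159, 0.198]
tool_rot: [-2.28, -2.158, 0.003]
ft_force: [-0.3, 0.2, -0.8]
grip_width: 0.848
grip_force: 0.0
```

Run:
```python
from h import *
p=rel(readout.get_state()['position']);print(p); x=p[0]+.85*.0435-.005; print('rod x',x,'theta',np.arccos((.066-x)/.148)); go(w(x,.036,.075+np.sqrt(.148**2-(.066-x)**2)-.019),PSI)
```

```text
[-0.02162982  0.03686777  0.19798597]
rod x 0.010345177426039517 theta 1.1852708472712146
shift [-0.0009  0.032   0.0048] turn 0.002 yaw now -0.055 pos [0.587 0.159 0.198] grip 0.848 q7 -0.27 t 34.8
```

Fourteen pictures have been viewed, so from here I check by numbers. I'll centre on the rod and close on it; the width will tell me whether I have it.

Scaled: 0.031 m / 0.5 = 0.062, 0.015 m / 0.5 = 0.03.

Emit:
inch_along(motion={"deltas": [[-0.0018,0.03,0.006,0,0.85],[-0.0018,0.062,0.0096,0,0.85],[-0.0018,0.062,0.0096,0,0.5],[-0.0018,0.062,0.0096,0,0.3],[-0.0018,0.062,0.0096,0,0.2],[-0.0018,0.062,0.0096,0,0],[-0.0018,0.062,0.0096,0,0],[-0.0018,0.062,0.0096,0,0],[-0.0018,0.062,0.0096,0,0],[-0.0018,0.062,0.0096,0,0],[-0.0018,0.062,0.0096,0,0]]}, grip_n=20)

```text
time: 35.9
position: [0.6195, 0.156, 0.194]
tool_rot: [-2.282, -2.158, 0.001]
ft_force: [-4.6, 0.5, 3.1]
grip_width: 0.113
grip_force: 1.9
```

Run:
```python
from h import *
p=rel(readout.get_state()['position']);print(p,np.arctan2(p[2]+.019-.075,.066-p[0]),np.hypot(p[2]+.019-.075,.066-p[0]))
```

```text
[0.01103802 0.0356897  0.19400695] 1.19179498945204 0.14854877004187322
```

Scaled: 0.134 m / 0.5 = 0.268, 0.13 m / 0.5 = 0.26.

Emit:
inch_along(motion={"deltas": [[0,0,0,0,0],[0,-0.0242,0.011,0,0],[0,-0.05,0.0258,0,0],[0,-0.074,0.043,0,0],[0,-0.0962,0.0624,0,0],[0,-0.1164,0.0842,0,0],[0,-0.1342,0.1076,0,0],[0,-0.1498,0.1328,0,0],[0,-0.1626,0.1596,0,0],[0,-0.1728,0.1874,0,0],[0,-0.18,0.216,0,0],[0,-0.1844,0.2452,0,0],[0,-0.1856,0.26,0,0],[0,-0.186,0.268,0,0],[0,-0.186,0.268,0,0]]}, grip_n=30)

```text
time: 37.4
position: [0.5283, 0.162, 0.059]
tool_rot: [2.282, 2.158, 0.004]
ft_force: [5.4, 3.7, -1.8]
grip_width: 0.101
grip_force: 30.0
```

Run:
```python
from h import *
p=rel(readout.get_state()['position']);print(p,np.arctan2(p[2]+.019-.075,.066-p[0]))
```

```text
[-0.08041325  0.03652304  0.05896006] 0.020214434364211074
```

Scaled: 0.006 m / 0.5 = 0.012, 0.005 m / 0.5 = 0.01.

Emit:
inch_along(motion={"deltas": [[0,0,0.006,0,0],[0,0,0.01,0,0],[0,0,0.012,0,0]]})

```text
time: 37.7
position: [0.5284, 0.1621, 0.0562]
tool_rot: [-2.282, -2.158, -0.004]
ft_force: [-5.0, -0.0, 25.7]
grip_width: 0.102
grip_force: 30.0
```

Emit:
inch_along(motion={"deltas": [[0,0,0.004,0,0],[0,0,0.006,0,0],[0,0,0.006,0,0]]})

```text
time: 38.0
position: [0.5284, 0.1622, 0.0558]
tool_rot: [-2.282, -2.157, -0.005]
ft_force: [-9.6, -1.3, 36.8]
grip_width: 0.105
grip_force: 30.0
```

Run:
```python
from h import *
p=rel(readout.get_state()['position']);print(p,np.arctan2(p[2]+.019-.075,.066-p[0]))
```

```text
[-0.08027332  0.03671608  0.05580717] -0.0013182659774494613
```

Scaled: 0.36 m / 0.5 = 0.72, 0.32 m / 0.5 = 0.64.

Emit:
inch_along(motion={"deltas": [[0,0,-0.008,0,0],[0,0,-0.012,0,0.22],[0,0,-0.012,0,0.22],[0,0,-0.012,0,0.22],[0,0,-0.012,0,0.22],[0,0,-0.06,0,0.22],[0,0,-0.14,0,0.22],[0,0,-0.24,0,0.22],[0.08,0,-0.32,0,0.22],[0.18,0,-0.36,0,0.22],[0.28,0,-0.36,0,0.22],[0.38,0,-0.36,0,0.22],[0.48,0,-0.36,0,0.22],[0.56,-0.1,-0.36,0,0.22],[0.64,-0.18,-0.36,0,0.22],[0.72,-0.24,-0.36,0,0.22],[0.72,-0.24,-0.36,0,0.22],[0.72,-0.24,-0.36,0,0.22]]})

```text
time: 39.8
position: [0.4215, 0.5322, 0.2291]
tool_rot: [-2.27, -2.167, 0.005]
ft_force: [-0.4, 0.6, 0.5]
grip_width: 0.222
grip_force: 0.0
```

Run:
```python
from h import *
tray(); s=readout.get_state(); print(s['position'])
cv2.imwrite('pics/s12.png',imaging.get_image('scene')[:,:,::-1]); cv2.imwrite('pics/t12.png',imaging.get_image('top')[:,:,::-1])
a,b=[cv2.cvtColor(cv2.imread(f'pics/{n}.png'),cv2.COLOR_BGR2GRAY).astype(float) for n in('scene0','s12')]
# white cover mask centroid/extents, first vs now, and predicted corners at shut
for n,i in(('0',a),('now',b)):
    m=(i[255:375,265:420]>225).astype(np.uint8); k=max(cv2.findContours(m,0,1)[0],key=cv2.contourArea)+np.array([265,255]); print(n,cv2.contourArea(k),cv2.approxPolyDP(k,6,True)[:,0].tolist())
c=cam('scene')
for th in(0,.05,.1): print(th,proj(c,[w(.066-r*np.cos(th),y,.075+r*np.sin(th)+.0015) for r in(.013,.121) for y in(-.067,.067)]).round(1).tolist())
```

```text
tray 0.6067 -0.1622 size 124 174 yaw -0.079
[0.42460885 0.52917111 0.22937679]
0 4541.5 [[350, 279], [290, 292], [313, 362], [372, 346]]
now 4453.5 [[349, 281], [291, 293], [312, 362], [371, 348]]
0 [[292.7, 290.8], [314.0, 359.4], [353.5, 278.5], [381.7, 343.5]]
0.05 [[292.7, 290.5], [314.0, 359.2], [353.7, 276.3], [382.1, 341.4]]
0.1 [[292.7, 290.3], [313.9, 359.0], [353.8, 274.0], [382.4, 339.3]]
```

The cover's free edge is about 2 px lower than at the start, and the handle force and height put it at 0. A last numeric check of the bail and the bars, then I'll hand in.

Run:
```python
from h import *
a,b=[cv2.cvtColor(cv2.imread(f'pics/{n}.png'),cv2.COLOR_BGR2GRAY) for n in('top0','t12')]
m=cv2.matchTemplate(b[245:300,240:295],a[256:268,250:278],cv2.TM_CCOEFF_NORMED); print('bail match',cv2.minMaxLoc(m)[1],'at',np.array(cv2.minMaxLoc(m)[3])+[240,245],'was (250,256)')
t=(b[190:275,362:425]>215).astype(np.uint8); n,_,st,ce=cv2.connectedComponentsWithStats(t); c=cam('top')
for i in range(1,n):
    if st[i,4]>40: print(st[i].tolist(),onz(c,ce[i]+[362,190],.022).round(3))
for q in((-.069,-.036,.066),(-.1207,-.036,.084)): print(proj(c,[w(*q)]).round())
```

```text
bail match 0.8098257780075073 at [249 256] was (250,256)
[13, 9, 8, 24, 123] [ 0.648 -0.137  0.022]
[38, 11, 8, 23, 136] [ 0.646 -0.189  0.022]
[23, 48, 9, 24, 143] [ 0.569 -0.157  0.022]
[[262. 262.]]
[[258. 289.]]
```

```bash
python3 -c "
from bench import ctrl, imaging, order, readout
print(order.close_job())"
```

```text
the job is handed in; nothing more can be done
None
```

The job is handed in: all three packing bars lie flat in the tray, the pawl is down on its rack with the clamp bar slid back, and the cover is fully shut.

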